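Sort out the mixed-up order trays

TASK

The four drink bottles are all standing in the wrong order trays: rearrange them so that each stands upright in the tray of its own cap's colour, and let go of them. A tray holds only one bottle and the bottles must not be stood on the bench, so use the empty black tray to park a bottle on the way and leave it empty again at the end. Set the bottles down gently, do not knock any over, and leave the amber jar among the trays where it is.

Things in the scene. Friction and masses are not known exactly. Their poses are not given: they have to be found in the camera images.
- bottle_red: loose white drink bottle with a red cap and a red sleeve, about 0.16 kg; 110 mm high over all. Round body 48 mm in diameter from 0 to 79 mm, short shoulder, screw cap 36 mm in diameter from 90 to 110 mm (closed, it does not turn). Origin: centre of its underside; z along the bottle, up when it stands. May be gripped by the body or by the cap from above.
- bottle_yellow: loose white drink bottle with a yellow cap and a yellow sleeve, about 0.16 kg; 110 mm high over all. Round body 48 mm in diameter from 0 to 79 mm, short shoulder, screw cap 36 mm in diameter from 90 to 110 mm (closed, it does not turn). Origin: centre of its underside; z along the bottle, up when it stands. May be gripped by the body or by the cap from above.
- bottle_green: loose white drink bottle with a green cap and a green sleeve, about 0.16 kg; 110 mm high over all. Round body 48 mm in diameter from 0 to 79 mm, short shoulder, screw cap 36 mm in diameter from 90 to 110 mm (closed, it does not turn). Origin: centre of its underside; z along the bottle, up when it stands. May be gripped by the body or by the cap from above.
- bottle_blue: loose white drink bottle with a blue cap and a blue sleeve, about 0.16 kg; 110 mm high over all. Round body 48 mm in diameter from 0 to 79 mm, short shoulder, screw cap 36 mm in diameter from 90 to 110 mm (closed, it does not turn). Origin: centre of its underside; z along the bottle, up when it stands. May be gripped by the body or by the cap from above.
- tray_red: red order tray, fixed to the bench: a square insulated tray 98 x 98 mm, walls 12 mm thick and 30 mm high, with one square well 74 x 74 mm whose floor is 8 mm above the bench. Room for one bottle only. Origin: centre of its underside, at bench height; x and y along its sides, z up.
- tray_yellow: yellow order tray, fixed to the bench: a square insulated tray 98 x 98 mm, walls 12 mm thick and 30 mm high, with one square well 74 x 74 mm whose floor is 8 mm above the bench. Room for one bottle only. Origin: centre of its underside, at bench height; x and y along its sides, z up.
- tray_green: green order tray, fixed to the bench: a square insulated tray 98 x 98 mm, walls 12 mm thick and 30 mm high, with one square well 74 x 74 mm whose floor is 8 mm above the bench. Room for one bottle only. Origin: centre of its underside, at bench height; x and y along its sides, z up.
- tray_blue: blue order tray, fixed to the bench: a square insulated tray 98 x 98 mm, walls 12 mm thick and 30 mm high, with one square well 74 x 74 mm whose floor is 8 mm above the bench. Room for one bottle only. Origin: centre of its underside, at bench height; x and y along its sides, z up.
- tray_spare: black spare tray, empty at the start, the only free spot: parking place, fixed to the bench: a square insulated tray 98 x 98 mm, walls 12 mm thick and 30 mm high, with one square well 74 x 74 mm whose floor is 8 mm above the bench. Room for one bottle only. Origin: centre of its underside, at bench height; x and y along its sides, z up.
- jar: small loose amber glass dessert jar with a white lid, standing on the bench among the trays, 50 mm in diameter, 58 mm high: leave it where it stands. Origin: centre of its underside, z up.

How it is judged:
By the outcome, as a careful person would: the job done as asked, in the order asked, and still so for the second after the job is handed in, with the robot touching nothing.
It also fails if it takes over 115 s, if anything falls off the work surface, if the arm or the gripper's body presses on something with over 40 N, if the wrist force passes 120 N, or if a joint passes its speed limit or range.

ROBOT

A 7-joint arm with a two-finger parallel gripper is mounted at the origin on the work surface. World frame = base frame: x ahead of the robot, y to its left, z up, the work surface at z = 0. Lengths are in m, angles in degrees, forces in N, time in s.
With the tool pointing down it reaches from about 0.35 to 0.9 m from the base axis. Payload 7.2 kg.
Tool frame: the origin (TCP) lies midway between the tips of the shut fingers; the grasp point (between the pads) lies 19 mm behind it; z points along the fingers, y is the direction in which the jaws open and shut (so a half turn about z gives the same grasp; the last joint's range is limited). The gripper opens to 88 mm and grips with 3 to 60 N. Pads are 20 mm wide; open, the fingers measure 115 mm over their backs; the gripper's body (75 mm by 178 mm) begins 61 mm behind the grasp point.
Start: joints at [64.217, 23.554, -0.728, 91.456, 0.321, 64.991, -4.71], TCP at [0.233, -0.58, 0.223] pointing down, gripper open.
Joint ranges: [-169.25, 169.25], [-16.82, 113.86], [-84.01, 82.57], [7.8, 145.47], [-59.2, 239.2], [7.22, 106.19], [-163.78, 163.78]. Speed limits (degrees/s): [136.94, 136.94, 172.46, 172.46, 180, 180, 180].

INTERFACE

Orientations are given as [roll, pitch, yaw] about the fixed x, y, z axes, in that order (R = Rz(yaw) Ry(pitch) Rx(roll)).
In Python, from workcell import * gives the robot as it stands.
- The arm moves only by the tool send_rows, never from a script. Its argument "moves" is a list that holds one entry, the list of rows, each a list of 5 numbers: the opening in per cent of the stroke, from 0 (shut) to 100 (fully open), then the shift along the tool's x, y, z in cm, then the turn about the tool's z in degrees. A call has 1 to 20 rows; each row shifts and turns the commanded pose from where the row before left it, along the tool's axes as they then stand; what a row does not reach is not made up. A row lasts 1/12 s, in which the tool goes at most 41.7 mm and 7.16 degrees, less where a joint would pass 70% of its speed; a pose out of reach is approached as far as the arm can. A call is refused whole if a number of a shift passes 4.17 or a number of a turn 7.16, either way. A call with a gripper value outside its range is refused whole. The fingers move at their own pace and stop on an object; "newtons" is the grip in N (left out, the last holds). Time passes only in rows, so rows that do not move let the fingers close. It gives the time, the measured TCP pose, the force and the opening at its end, in the units of the state.
- observe(): the state, without advancing time (a new reading comes with each control period).
- grab_frame(name): name is "scene" or "top" or "wrist"; returns a dict with "image" (400x640x3 uint8, blue, green, red), "vertical_fov" (degrees; the focal length in pixels is half the picture's height over the tangent of half this angle, whatever the lens; pixels are square), "cx", "cy" (the principal point, pixels), "camera_from_world" (4x4, takes a point from world to camera coordinates). Camera axes: x right, y up, looking along -z (the intrinsics and any distortion apply to the point x, -y, -z); pixel columns grow to the right and rows downward; lengths in m; the calibration is good to about 2 mm. The wrist camera is an equidistant fisheye: a pixel r from the principal point sees the ray r / f radians off the axis. A picture is of the moment at which its call begins. There is no depth.
- finish_job(): hands the job in, once; it reports no verdict.
The state is a dict: "time": time; "q": joint angles; "qd": joint speeds; "tau": joint torques, N m; "position": TCP position; "tcp_rot": TCP orientation; "wrist_force": force on the tool from outside, world axes, zero at the start; "ft_torque": the same for the moment, N m; "opening": finger opening in m.
Only numpy, scipy, OpenCV 4.12 (cv2) and the standard library are available. Lean on these libraries where they do the work, as an engineer would, in place of code of your own. Each camera call takes 0.05 s, during which the arm holds its last target.

## Working session

There is one attempt and no reset: what is moved stays moved. The work goes in short steps, Python scripts to look and compute and a tool call to move; the robot and the scene stay as the last step left them, time stands still between calls to the robot, and variables do not carry over. Pictures are saved under pics/ and viewed, and the job is handed in when it is done.

Besides the shell and the picture viewer there is one more tool, called after "Call:" as a command line: name --argument value ..., lists and objects as JSON in quotes. send_rows: Moves the arm, as the interface text tells. Its arguments: {"type":"object","properties":{"moves":{"type":"array","items":{"type":"array","items":{"type":"array","items":{"type":"number"}}}},"newtons":{"type":"number"}},"required":["moves"]}

```bash
mkdir -p pics; ls; python3 - <<'E'
from workcell import *
import cv2
s=observe();print({k:s[k] for k in('time','position','tcp_rot','opening','wrist_force')})
for n in('scene','top'):
    f=grab_frame(n);cv2.imwrite(f'pics/{n}0.png',f['image']);print(n,f['vertical_fov'],f['cx'],f['cy'],f['camera_from_world'])
E
```

```text
pics
{'time': 0.0, 'position': array([ 0.23265856, -0.57954132,  0.22182897]), 'tcp_rot': array([-1.79909029e+02,  6.67471004e-03,  2.18806186e+01]), 'opening': 0.08771026486362767, 'wrist_force': array([ 0.45813126, -0.17485937,  0.05835214])}
scene 43.6407628559197 320.6154251304871 203.51837520582774 [[ 0.13244798  0.99112654  0.01121208 -0.09842367]
 [-0.71309454  0.08742462  0.69559551  0.35748008]
 [ 0.68844296 -0.10012549  0.71834614 -1.24494121]
 [ 0.          0.          0.          1.        ]]
top 46.77346326564219 311.1098852012083 200.63454612555796 [[-0.01164161 -0.9997834  -0.01725174  0.02616458]
 [ 0.99775439 -0.0127526   0.06575369 -0.5466487 ]
 [-0.06595945 -0.01644752  0.99768674 -0.80649658]
 [ 0.          0.          0.          1.        ]]
```

View pics/scene0.png

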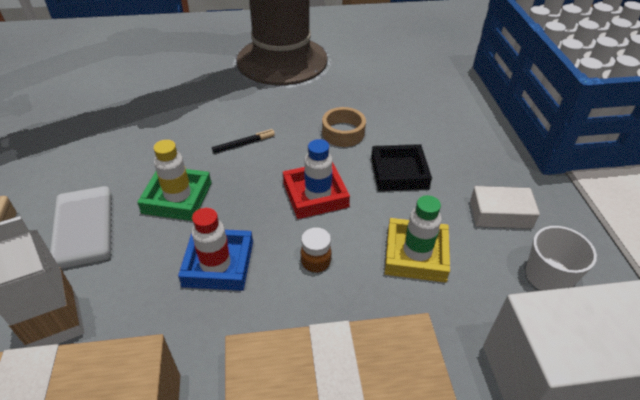

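View pics/top0.png

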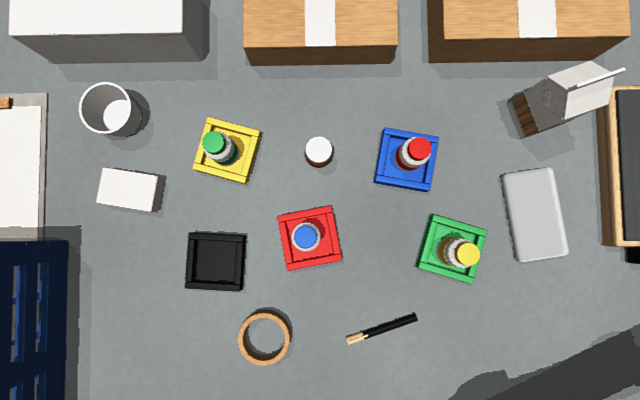

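```bash
cat > h.py <<'E'
import numpy as np, cv2
def ray(f,u,v):
    F=200/np.tan(np.radians(f['vertical_fov']/2)); M=np.array(f['camera_from_world'])
    d=np.array([(u-f['cx'])/F,-(v-f['cy'])/F,-1]); R=M[:3,:3]
    return -R.T@M[:3,3], R.T@d
def onz(f,u,v,z):
    c,d=ray(f,u,v); return c+d*(z-c[2])/d[2]
def proj(f,p):
    F=200/np.tan(np.radians(f['vertical_fov']/2)); M=np.array(f['camera_from_world'])
    q=M[:3,:3]@np.array(p)+M[:3,3]; return f['cx']+F*q[0]/-q[2], f['cy']-F*q[1]/-q[2]
E
python3 - <<'E'
import cv2
im=cv2.imread('pics/top0.png')
cv2.imwrite('pics/cA.png',cv2.resize(im[105:305,175:350],None,fx=3,fy=3,interpolation=2)[:600])
cv2.imwrite('pics/cB.png',cv2.resize(im[105:305,340:500],None,fx=3,fy=3,interpolation=2)[:600])
E
```

```text
(no output)
```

View pics/cA.png

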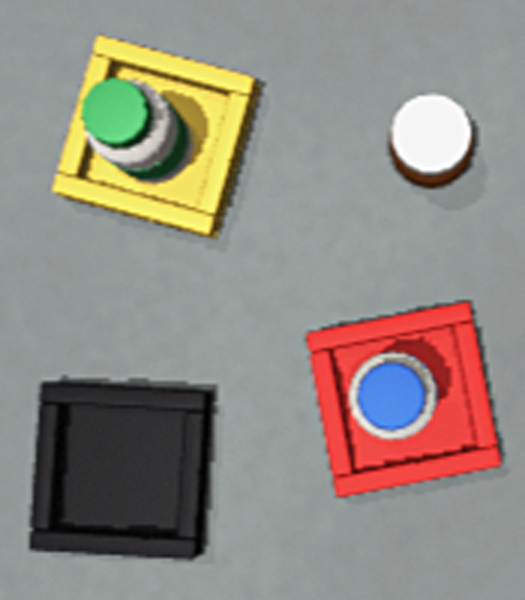

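View pics/cB.png

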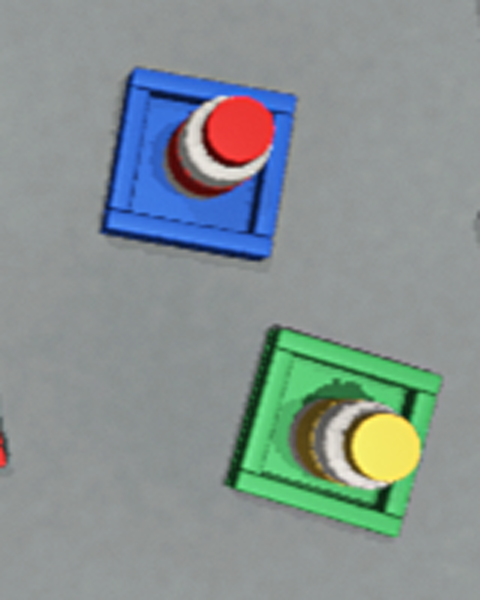

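```bash
cat > m.py <<'E'
from workcell import *
from h import *
f=grab_frame('top')
g=grab_frame('scene')
def px(o,p): return (p[0]+.5)/3-.5+o[0],(p[1]+.5)/3-.5+o[1]
A=(175,105);B=(340,105)
T={'Y':(A,[(98,37),(258,80),(213,236),(53,192)]),'R':(A,[(306,332),(470,301),(502,466),(338,496)]),'K':(A,[(40,381),(213,387),(200,557),(32,549)]),
'B':(B,[(135,68),(296,95),(270,258),(103,233)]),'G':(B,[(276,326),(441,375),(399,536),(230,487)])}
for k,(o,c) in T.items():
    P=np.array([onz(f,*px(o,p),.030)[:2] for p in c]); e=P[1]-P[0]
    print(k,P.mean(0).round(4),'yaw',np.degrees(np.arctan2(e[1],e[0])).round(1)%90,[np.linalg.norm(P[i]-P[i-1]).round(4) for i in range(4)], np.round(proj(g,(*P.mean(0),.008)),1))
for k,o,p,z in (('g',A,(115,112),.118),('b',A,(392,396),.118),('r',B,(239,130),.118),('y',B,(385,447),.118),('jar',A,(431,133),.058)):
    P=onz(f,*px(o,p),z); print(k,P[:2].round(4),'scene px',np.round(proj(g,P),1))
E
python3 m.py
python3 - <<'E'
import cv2
im=cv2.imread('pics/scene0.png')
cv2.imwrite('pics/cS.png',cv2.resize(im[130:300,130:460],None,fx=2.4,fy=2.4,interpolation=2))
E
```

```text
Y [0.6382 0.1686] yaw 74.0 [np.float64(0.0962), np.float64(0.0992), np.float64(0.0964), np.float64(0.0987)] [414.4 250.8]
R [0.4816 0.0232] yaw 10.0 [np.float64(0.0971), np.float64(0.0977), np.float64(0.0976), np.float64(0.0968)] [314.3 191.6]
K [0.443  0.1885] yaw 87.4 [np.float64(0.0975), np.float64(0.1017), np.float64(0.0986), np.float64(0.0981)] [397.8 170.2]
B [ 0.6174 -0.1499] yaw 79.4 [np.float64(0.0998), np.float64(0.0958), np.float64(0.0977), np.float64(0.0983)] [217.4 260. ]
G [ 0.4602 -0.2241] yaw 72.6 [np.float64(0.0972), np.float64(0.0989), np.float64(0.0962), np.float64(0.1005)] [176.6 195. ]
g [0.6355 0.1724] scene px [427.2 202.5]
b [0.4841 0.0275] scene px [317.2 145.3]
r [ 0.6211 -0.1533] scene px [204.5 215.2]
y [ 0.4551 -0.2238] scene px [163.9 145.7]
jar [0.6326 0.0055] scene px [315.  237.8]
```

View pics/cS.png

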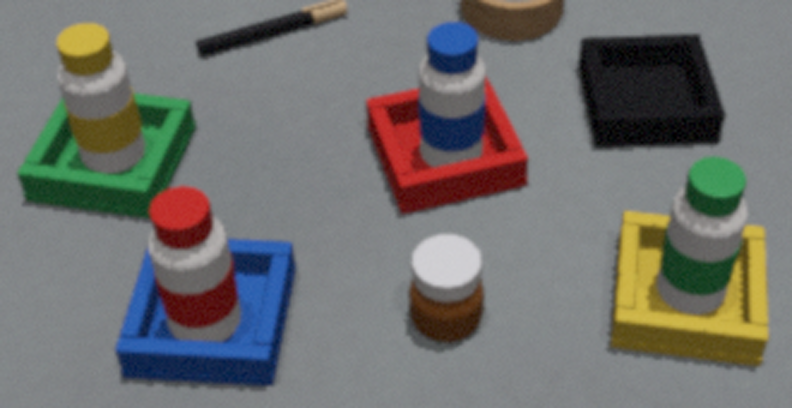

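Scene: blue bottle is in the red tray, red in blue, green in yellow and yellow in green, so two swaps via black. The poses are consistent to a few mm. I'm moving above the blue bottle, with yaw turned to 0.

Call:
send_rows --moves '[[[100,0,0,0,5.47],[100,0,0,0,5.47],[100,0,0,0,5.47],[100,0,0,0,5.47],[100,0.8,-1.9,0,0],[100,1.4,-3.3,0,0],[100,1.4,-3.3,0,0],[100,1.4,-3.3,0,0],[100,1.4,-3.3,0,0],[100,1.4,-3.3,0,0],[100,1.4,-3.3,0,0],[100,1.4,-3.3,0,0],[100,1.4,-3.3,0,0],[100,1.4,-3.3,0,0],[100,1.4,-3.3,0,0],[100,1.4,-3.3,0,0],[100,1.4,-3.3,0,0],[100,1.4,-3.3,0,0],[100,1.4,-3.3,0,0],[100,1.4,-3.3,0,0]]]' --newtons 20

```text
time: 1.87
position: [0.4512, -0.0643, 0.2228]
tcp_rot: [180.0, -0.0, -0.0]
wrist_force: [1.0, 0.9, 0.8]
opening: 0.0878
```

Call:
send_rows --moves '[[[100,1.2,-3.0,0,0],[100,1.1,-2.9,0,0],[100,0.8,-2.2,0,0],[100,0.4,-1.1,0,0],[100,0,0,0,0],[100,0,0,0,0]]]'

```text
time: 2.37
position: [0.4857, 0.026, 0.2224]
tcp_rot: [180.0, 0.0, 0.1]
wrist_force: [-1.5, -0.4, -0.3]
opening: 0.088
```

```bash
python3 - <<'E'
from workcell import *
import cv2,numpy as np
np.set_printoptions(suppress=True,precision=4)
print(observe()['position'])
f=grab_frame('wrist');cv2.imwrite('pics/w1.png',f['image']);print(f['vertical_fov'],f['cx'],f['cy'],f['camera_from_world'])
F=200/np.tan(np.radians(f['vertical_fov']/2)); M=np.array(f['camera_from_world'])
def pj(p):
    q=M[:3,:3]@p+M[:3,3]; v=np.array([q[0],-q[1],-q[2]]); th=np.arctan2(np.hypot(v[0],v[1]),v[2]); n=v[:2]/np.hypot(v[0],v[1])
    return np.array([f['cx'],f['cy']])+F*th*n
for k,p in dict(b=(.4841,.0275,.118),b2=(.488,.0275,.118),g=(.6355,.1724,.118),jar=(.6326,.0055,.058),K=(.443,.1885,.03),R=(.4816,.0232,.03),r=(.6211,-.1533,.118)).items(): print(k,pj(np.array(p)))
E
```

```text
[0.4857 0.026  0.2224]
65.70646984690485 322.54673838478874 196.01633725564983 [[-0.0005 -1.      0.0004  0.0259]
 [ 0.9573 -0.0006 -0.2889 -0.4301]
 [ 0.2889  0.0002  0.9573 -0.5324]
 [ 0.      0.      0.      1.    ]]
b [320.5296 196.8337]
b2 [320.5192 192.6836]
g [163.9774  40.3487]
jar [341.9114  42.8728]
K [195.9138 207.4937]
R [324.623  177.0938]
r [509.0144  59.9683]
```

View pics/w1.png

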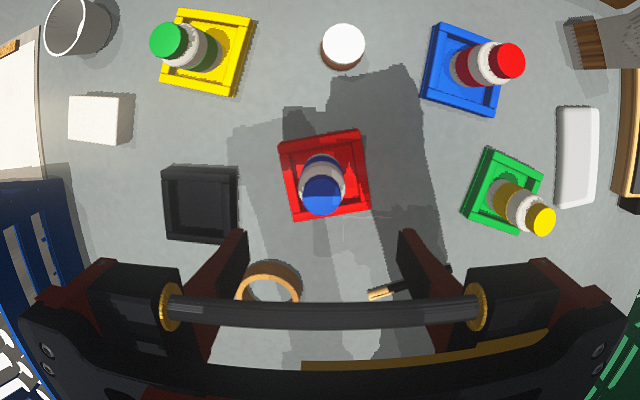

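The wrist view shows the blue cap at about (321,196), against (320.5,197) predicted. The green and red caps and the jar also agree within about 3 px, so I'm descending to grip the blue bottle's body.

Call:
send_rows --moves '[[[100,-0.2,-0.2,1.5,0],[100,0,0,2.8,0],[100,0,0,2.8,0],[100,0,0,2.8,0],[100,0,0,2.5,0],[100,0,0,2.0,0],[100,0,0,1.5,0],[100,0,0,0.8,0],[100,0,0,0,0],[45,0,0,0,0],[45,0,0,0,0],[45,0,0,0,0],[45,0,0,0,0],[45,0,0,0,0],[45,0,0,0,0]]]' --newtons 20

```text
time: 3.67
position: [0.4842, 0.028, 0.0561]
tcp_rot: [180.0, -0.0, -0.0]
wrist_force: [-0.5, 0.2, -0.8]
opening: 0.0515
```

Call:
send_rows --moves '[[[40,0,0,0,0],[40,0,0,0,0],[40,0,0,0,0],[40,0,0,0,0],[40,0,0,0,0],[40,0,0,-0.5,0],[40,0,0,-1.0,0],[40,0,0,-1.5,0],[40,0,0,0,0]]]'

```text
time: 4.42
position: [0.4852, 0.0283, 0.088]
tcp_rot: [-180.0, -0.2, 0.0]
wrist_force: [-0.1, 0.4, -1.8]
opening: 0.0476
```

Call:
send_rows --moves '[[[40,0,0,-2,0],[40,0,0,-2.5,0],[40,0,0,-2.5,0],[40,0,0,-2.5,0],[40,0,0,-1.5,0],[40,-0.2,-1.0,-0.5,0],[40,-0.6,-2.2,0,0],[40,-0.6,-2.4,0,0],[40,-0.6,-2.4,0,0],[40,-0.6,-2.4,0,0],[40,-0.6,-2.4,0,0],[40,-0.6,-1.8,0,0],[40,-0.4,-1.0,0,0],[40,0,-0.4,0,0],[40,0,0,0,0],[40,0,0,0,0]]]'

```text
time: 5.75
position: [0.4421, 0.1871, 0.2002]
tcp_rot: [180.0, 0.0, -0.0]
wrist_force: [-0.2, 0.4, -1.4]
opening: 0.0479
```

```bash
cat > w.py <<'E'
from workcell import *
import cv2,sys
print(observe()['position'],observe()['tcp_rot'])
n=sys.argv[1]
for c in sys.argv[2:]: cv2.imwrite(f'pics/{c}_{n}.png',grab_frame(c)['image'])
E
python3 w.py 2 wrist
```

```text
[0.44208946 0.18710516 0.20023452] [ 1.79958810e+02  2.51911392e-02 -3.97384468e-02]
```

View pics/wrist_2.png

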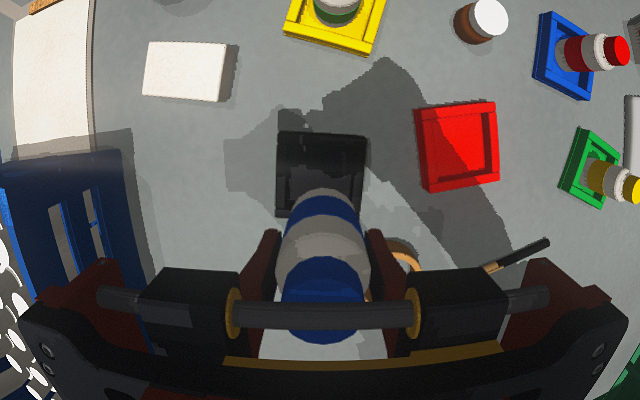

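Bottle held upright over the black tray (about x 275–370 px). I'm lowering it.

Call:
send_rows --moves '[[[40,0,0,1.5,0],[40,0,0,2.5,0],[40,0,0,2.5,0],[40,0,0,2.5,0],[40,0,0,2.0,0],[40,0,0,1.3,0],[40,0,0,0.8,0],[40,0,0,0.5,0],[40,0,0,0.3,0],[40,0,0,0.2,0],[40,0,0,0.2,0],[40,0,0,0,0],[40,0,0,0,0]]]'

```text
time: 6.88
position: [0.4422, 0.1881, 0.0581]
tcp_rot: [-180.0, -0.0, -0.0]
wrist_force: [-0.3, 0.0, -1.5]
opening: 0.0477
```

Call:
send_rows --moves '[[[40,0,0,0.1,0],[40,0,0,0.1,0],[40,0,0,0,0]]]'

```text
time: 7.13
position: [0.4422, 0.1881, 0.0559]
tcp_rot: [-180.0, -0.0, -0.0]
wrist_force: [-1.2, -0.1, 1.7]
opening: 0.0481
```

Call:
send_rows --moves '[[[55,0,0,0,0],[62,0,0,0,0],[70,0,0,0,0],[80,0,0,0,0],[90,0,0,0,0],[100,0,0,0,0],[100,0,0,0,0],[100,0,0,-1,0],[100,0,0,-2.5,0],[100,0,0,-3,0],[100,0,0,-3,0],[100,0,0,-3,0],[100,0,0,-2,0]]]'

```text
time: 8.22
position: [0.4424, 0.1886, 0.2042]
tcp_rot: [-179.9, -0.2, 0.0]
wrist_force: [0.7, -0.0, -0.4]
opening: 0.0879
```

```bash
python3 w.py 3 wrist
```

```text
[0.44235131 0.18858519 0.2041957 ] [-1.79929821e+02 -1.57366028e-01  2.04700061e-02]
```

View pics/wrist_3.png

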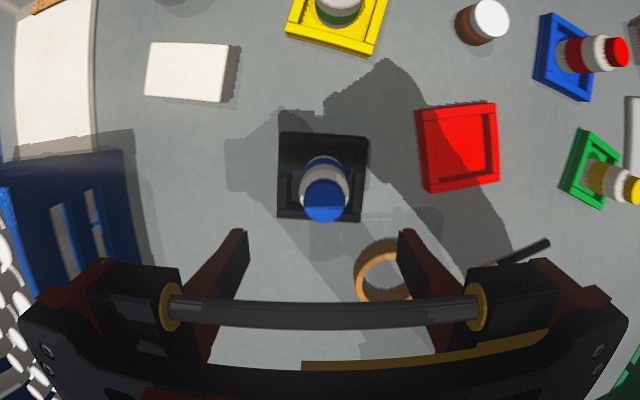

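Blue stands in the black tray. Now to the red bottle at (0.621, -0.153).

Call:
send_rows --moves '[[[100,0.8,1.6,0,0],[100,1.7,3.2,0,0],[100,1.7,3.2,0,0],[100,1.7,3.2,0,0],[100,1.7,3.2,0,0],[100,1.7,3.2,0,0],[100,1.7,3.2,0,0],[100,1.7,3.2,0,0],[100,1.7,3.2,0,0],[100,1.7,3.2,0,0],[100,1.2,2.4,0,0],[100,0.6,1.4,0,0],[100,0,0,0,0],[100,0,0,0,0]]]'

```text
time: 9.43
position: [0.6205, -0.1534, 0.2005]
tcp_rot: [-179.9, 0.0, -0.0]
wrist_force: [-1.1, -0.1, -0.1]
opening: 0.0879
```

```bash
python3 w.py 4 wrist
```

```text
[ 0.6204753  -0.15343197  0.20047884] [-1.79937010e+02  4.14074548e-02 -3.23941853e-02]
```

View pics/wrist_4.png

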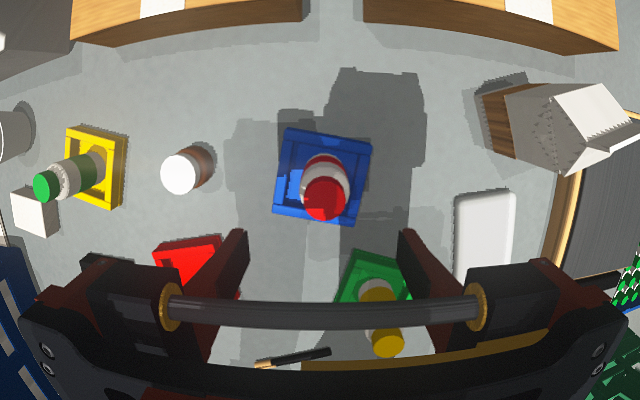

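Red cap at (324,198) is centred as before. Descending and gripping.

Call:
send_rows --moves '[[[100,0,0,1.5,0],[100,0,0,2.5,0],[100,0,0,2.5,0],[100,0,0,2.5,0],[100,0,0,2.5,0],[100,0,0,1.6,0],[100,0,0,1.0,0],[100,0,0,0.4,0],[100,0,0,0,0],[40,0,0,0,0],[40,0,0,0,0],[40,0,0,0,0],[40,0,0,0,0],[40,0,0,0,0],[40,0,0,0,0],[40,0,0,0,0],[40,0,0,0,0],[40,0,0,0,0],[40,0,0,0,0]]]'

```text
time: 11.07
position: [0.621, -0.1542, 0.0559]
tcp_rot: [180.0, -0.0, -0.0]
wrist_force: [0.5, -0.6, 2.6]
opening: 0.0477
```

Call:
send_rows --moves '[[[40,0,0,-0.8,0],[40,0,0,-2,0],[40,0,0,-2.5,0],[40,0,0,-2.5,0],[40,0,0,-2.5,0],[40,0,0,-2.5,0],[40,0,0,-1.6,0],[40,-0.6,-0.8,0,0],[40,-1.5,-1.9,0,0],[40,-1.5,-1.9,0,0],[40,-1.5,-1.9,0,0],[40,-1.5,-1.9,0,0],[40,-1.5,-1.9,0,0],[40,-1.5,-1.9,0,0],[40,-1.5,-1.9,0,0],[40,-1.5,-1.9,0,0],[40,-0.9,-1.1,0,0],[40,-0.4,-0.6,0,0],[40,0,0,0,0],[40,0,0,0,0]]]'

```text
time: 12.73
position: [0.4822, 0.0224, 0.1995]
tcp_rot: [180.0, -0.0, -0.0]
wrist_force: [0.7, -0.8, -1.7]
opening: 0.0481
```

```bash
python3 w.py 5 wrist
```

```text
[0.4822124  0.02242419 0.19949155] [ 1.79977186e+02 -1.18816332e-02 -1.20451359e-02]
```

View pics/wrist_5.png

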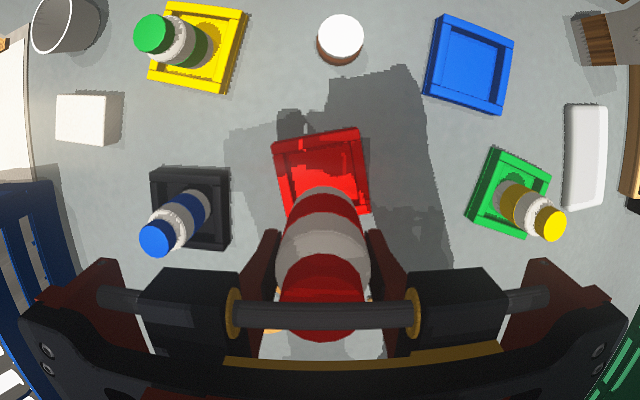

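Red bottle held upright over the red tray. Lowering.

Call:
send_rows --moves '[[[40,0,0,1.5,0],[40,0,0,2.5,0],[40,0,0,2.5,0],[40,0,0,2.5,0],[40,0,0,2.0,0],[40,0,0,1.3,0],[40,0,0,0.8,0],[40,0,0,0.4,0],[40,0,0,0.3,0],[40,0,0,0.2,0],[40,0,0,0.1,0],[40,0,0,0.1,0],[40,0,0,0,0],[40,0,0,0,0]]]'

```text
time: 13.95
position: [0.4822, 0.023, 0.0581]
tcp_rot: [180.0, -0.0, -0.0]
wrist_force: [0.9, -0.3, -1.5]
opening: 0.0478
```

Call:
send_rows --moves '[[[40,0,0,0.1,0],[40,0,0,0.1,0],[40,0,0,0,0]]]'

```text
time: 14.2
position: [0.4821, 0.023, 0.0558]
tcp_rot: [180.0, -0.0, -0.0]
wrist_force: [0.1, -0.4, 0.3]
opening: 0.0476
```

Call:
send_rows --moves '[[[55,0,0,0,0],[62,0,0,0,0],[70,0,0,0,0],[80,0,0,0,0],[90,0,0,0,0],[100,0,0,0,0],[100,0,0,0,0],[100,0,0,-1,0],[100,0,0,-2.5,0],[100,0,0,-3,0],[100,0,0,-3,0],[100,0,0,-3,0],[100,0,0,-2,0],[100,-0.4,-1.5,0,0],[100,-0.8,-3.3,0,0],[100,-0.8,-3.3,0,0],[100,-0.8,-3.3,0,0],[100,-0.8,-3.3,0,0],[100,-0.4,-1.8,0,0],[100,0,0,0,0]]]'

```text
time: 15.87
position: [0.4404, 0.1927, 0.2017]
tcp_rot: [-179.9, -0.0, 0.4]
wrist_force: [0.7, 0.4, 0.7]
opening: 0.0878
```

```bash
python3 w.py 6 wrist
```

```text
[0.44038708 0.19272009 0.20174352] [-1.79869745e+02 -4.22902971e-02  3.71248344e-01]
```

View pics/wrist_6.png

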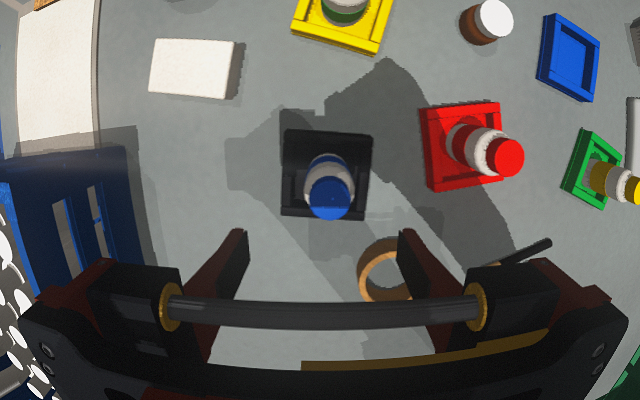

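Red stands in the red tray; blue cap at (330,200). Descending on blue.

Call:
send_rows --moves '[[[100,0,0,1.5,0],[100,0,0,2.5,0],[100,0,0,2.5,0],[100,0,0,2.5,0],[100,0,0,2.5,0],[100,0,0,1.6,0],[100,0,0,1.0,0],[100,0,0,0.4,0],[100,0,0,0,0]]]'

```text
time: 16.67
position: [0.442, 0.1871, 0.0554]
tcp_rot: [180.0, 0.0, -0.1]
wrist_force: [-0.3, 0.6, 0.3]
opening: 0.0877
```

Call:
send_rows --moves '[[[40,0,0,0,0],[40,0,0,0,0],[40,0,0,0,0],[40,0,0,0,0],[40,0,0,0,0],[40,0,0,0,0],[40,0,0,0,0],[40,0,0,0,0],[40,0,0,0,0],[40,0,0,0,0],[40,0,0,-0.8,0],[40,0,0,-2,0],[40,0,0,-2.5,0],[40,0,0,-2.5,0],[40,0,0,-2.5,0],[40,0,0,-2.5,0],[40,0,0,-1.6,0],[40,0,0,0,0]]]'

```text
time: 18.17
position: [0.4433, 0.189, 0.2031]
tcp_rot: [-179.9, -0.3, 0.0]
wrist_force: [1.0, 0.2, -0.7]
opening: 0.0475
```

Call:
send_rows --moves '[[[40,0.6,1.1,0,0],[40,1.1,2.1,0,0],[40,1.2,2.3,0,0],[40,1.2,2.3,0,0],[40,1.2,2.3,0,0],[40,1.2,2.3,0,0],[40,1.2,2.3,0,0],[40,1.2,2.3,0,0],[40,1.2,2.3,0,0],[40,1.2,2.3,0,0],[40,1.2,2.3,0,0],[40,1.2,2.3,0,0],[40,1.2,2.3,0,0],[40,1.2,2.3,0,0],[40,0.9,1.9,0,0],[40,0.5,1.1,0,0],[40,0,0,0,0],[40,0,0,0,0]]]'

```text
time: 19.67
position: [0.6162, -0.1494, 0.1985]
tcp_rot: [-179.9, 0.1, -0.0]
wrist_force: [-0.3, 0.9, -1.8]
opening: 0.0476
```

```bash
python3 w.py 7 wrist
```

```text
[ 0.61621673 -0.14940109  0.19853141] [-1.79936985e+02  1.02182335e-01 -2.47410926e-02]
```

View pics/wrist_7.png

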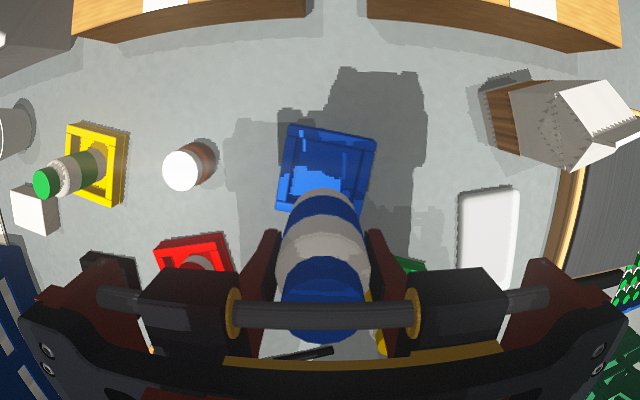

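Blue is held over the blue tray. Lowering.

Call:
send_rows --moves '[[[40,0,0,1.5,0],[40,0,0,2.5,0],[40,0,0,2.5,0],[40,0,0,2.5,0],[40,0,0,2.0,0],[40,0,0,1.3,0],[40,0,0,0.8,0],[40,0,0,0.4,0],[40,0,0,0.3,0],[40,0,0,0.1,0],[40,0,0,0.1,0],[40,0,0,0.1,0],[40,0,0,0,0],[40,0,0,0,0]]]'

```text
time: 20.88
position: [0.6171, -0.1502, 0.0591]
tcp_rot: [180.0, -0.0, -0.0]
wrist_force: [0.6, 0.1, -1.7]
opening: 0.0476
```

Call:
send_rows --moves '[[[40,0,0,0.1,0],[40,0,0,0.1,0],[40,0,0,0.1,0],[40,0,0,0,0],[40,0,0,0,0]]]'

```text
time: 21.3
position: [0.6171, -0.1501, 0.056]
tcp_rot: [180.0, -0.0, -0.0]
wrist_force: [-0.4, -0.3, 1.5]
opening: 0.0478
```

Call:
send_rows --moves '[[[55,0,0,0,0],[62,0,0,0,0],[70,0,0,0,0],[80,0,0,0,0],[90,0,0,0,0],[100,0,0,0,0],[100,0,0,0,0],[100,0,0,-1,0],[100,0,0,-2.5,0],[100,0,0,-3,0],[100,0,0,-3,0],[100,0,0,-3,0],[100,0,0,-2,0],[100,0,0,0,0]]]'

```text
time: 22.47
position: [0.6194, -0.1502, 0.2069]
tcp_rot: [179.9, -0.5, -0.0]
wrist_force: [0.9, 0.7, -0.2]
opening: 0.0879
```

Call:
send_rows --moves '[[[100,0.1,-1.6,0,0],[100,0.2,-3.2,0,0],[100,0.2,-3.2,0,0],[100,0.2,-3.2,0,0],[100,0.2,-3.2,0,0],[100,0.2,-3.2,0,0],[100,0.2,-3.2,0,0],[100,0.2,-3.2,0,0],[100,0.2,-3.2,0,0],[100,0.1,-2.4,0,0],[100,0.1,-1.8,0,0],[100,0,-0.9,0,0],[100,0,0,0,0],[100,0,0,0,0]]]'

```text
time: 23.63
position: [0.6358, 0.1722, 0.2004]
tcp_rot: [179.9, 0.0, 0.0]
wrist_force: [0.2, -0.5, 0.4]
opening: 0.0879
```

```bash
python3 w.py 8 wrist top
```

```text
[0.63582442 0.17218019 0.20042072] [1.79948721e+02 1.98960169e-02 3.86860384e-03]
```

View pics/wrist_8.png

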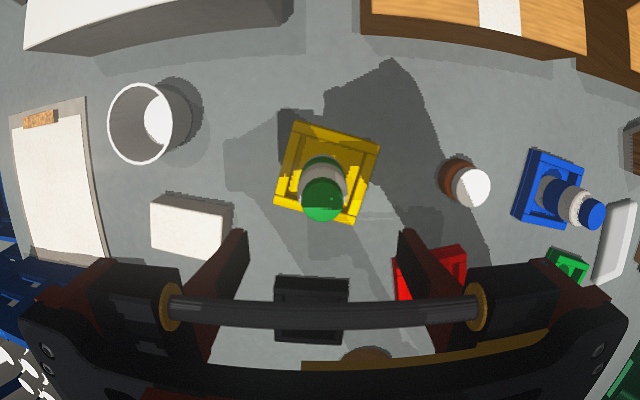

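View pics/top_8.png

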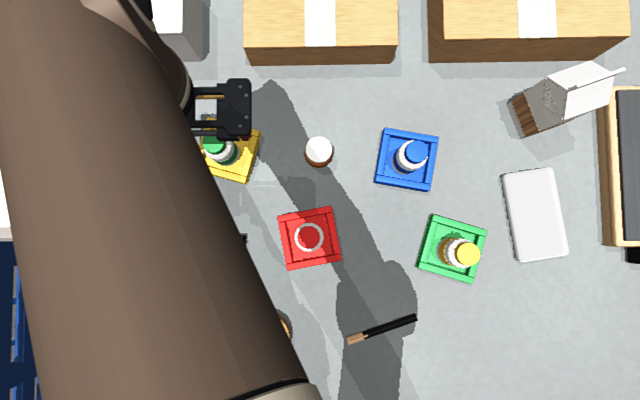

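Blue in blue, red in red, jar in place, and the green cap centred at (323,200). Descending and gripping green.

Call:
send_rows --moves '[[[100,0,0,1.5,0],[100,0,0,2.5,0],[100,0,0,2.5,0],[100,0,0,2.5,0],[100,0,0,2.5,0],[100,0,0,1.6,0],[100,0,0,1.0,0],[100,0,0,0.4,0],[100,0,0,0,0],[40,0,0,0,0],[40,0,0,0,0],[40,0,0,0,0],[40,0,0,0,0],[40,0,0,0,0],[40,0,0,0,0],[40,0,0,0,0],[40,0,0,0,0],[40,0,0,0,0],[40,0,0,0,0]]]'

```text
time: 25.32
position: [0.636, 0.173, 0.0559]
tcp_rot: [-180.0, -0.0, -0.0]
wrist_force: [0.1, 0.3, 2.9]
opening: 0.0476
```

Call:
send_rows --moves '[[[40,0,0,-0.8,0],[40,0,0,-2,0],[40,0,0,-2.5,0],[40,0,0,-2.5,0],[40,0,0,-2.5,0],[40,0,0,-2.5,0],[40,0,0,-1.6,0],[40,0,0,0,0],[40,0,0,0,0]]]'

```text
time: 26.07
position: [0.6361, 0.173, 0.2001]
tcp_rot: [-180.0, -0.1, -0.0]
wrist_force: [0.0, -0.3, -1.5]
opening: 0.0477
```

Call:
send_rows --moves '[[[40,-1.0,0,0,0],[40,-2.3,-0.2,0,0],[40,-2.3,-0.2,0,0],[40,-2.3,-0.2,0,0],[40,-2.3,-0.2,0,0],[40,-2.3,-0.2,0,0],[40,-2.3,-0.2,0,0],[40,-2.3,-0.2,0,0],[40,-1.5,-0.1,0,0],[40,-0.7,0,0,0],[40,0,0,0,0],[40,0,0,0,0]]]'

```text
time: 27.07
position: [0.4432, 0.1876, 0.1991]
tcp_rot: [180.0, 0.0, -0.0]
wrist_force: [0.8, -0.2, -1.1]
opening: 0.0476
```

Call:
send_rows --moves '[[[40,0,0,1.5,0],[40,0,0,2.5,0],[40,0,0,2.5,0],[40,0,0,2.5,0],[40,0,0,2.0,0],[40,0,0,1.3,0],[40,0,0,0.8,0],[40,0,0,0.4,0],[40,0,0,0.3,0],[40,0,0,0.1,0],[40,0,0,0.1,0],[40,0,0,0.1,0],[40,0,0,0,0],[40,0,0,0,0]]]'

```text
time: 28.23
position: [0.4432, 0.188, 0.0591]
tcp_rot: [-180.0, -0.0, -0.0]
wrist_force: [0.3, 0.3, -1.4]
opening: 0.0478
```

Call:
send_rows --moves '[[[40,0,0,0.1,0],[40,0,0,0.1,0],[40,0,0,0.1,0],[40,0,0,0,0],[40,0,0,0,0]]]'

```text
time: 28.65
position: [0.443, 0.188, 0.0558]
tcp_rot: [180.0, -0.0, -0.0]
wrist_force: [-0.4, -0.1, 2.0]
opening: 0.048
```

Call:
send_rows --moves '[[[55,0,0,0,0],[62,0,0,0,0],[70,0,0,0,0],[80,0,0,0,0],[90,0,0,0,0],[100,0,0,0,0],[100,0,0,0,0],[100,0,0,-1,0],[100,0,0,-2.5,0],[100,0,0,-3,0],[100,0,0,-3,0],[100,0,0,-3,0],[100,0,0,-2,0],[100,0,0,0,0]]]'

```text
time: 29.82
position: [0.4449, 0.1892, 0.2056]
tcp_rot: [-179.9, -0.4, -0.0]
wrist_force: [0.9, 0.0, -0.4]
opening: 0.0879
```

Call:
send_rows --moves '[[[100,0.1,1.6,0,0],[100,0.1,3.3,0,0],[100,0.1,3.3,0,0],[100,0.1,3.3,0,0],[100,0.1,3.3,0,0],[100,0.1,3.3,0,0],[100,0.1,3.3,0,0],[100,0.1,3.3,0,0],[100,0.1,3.3,0,0],[100,0.1,3.3,0,0],[100,0.1,3.3,0,0],[100,0.1,3.3,0,0],[100,0,2.1,0,0],[100,0,1.2,0,0],[100,0,0,0,0],[100,0,0,0,0]]]'

```text
time: 31.15
position: [0.4547, -0.2231, 0.2003]
tcp_rot: [-179.9, 0.0, -0.0]
wrist_force: [-0.2, 0.4, 0.0]
opening: 0.0878
```

```bash
python3 w.py 9 wrist
```

```text
[ 0.45473658 -0.22312961  0.20032984] [-1.79947361e+02  3.04027714e-02 -1.41420666e-02]
```

View pics/wrist_9.png

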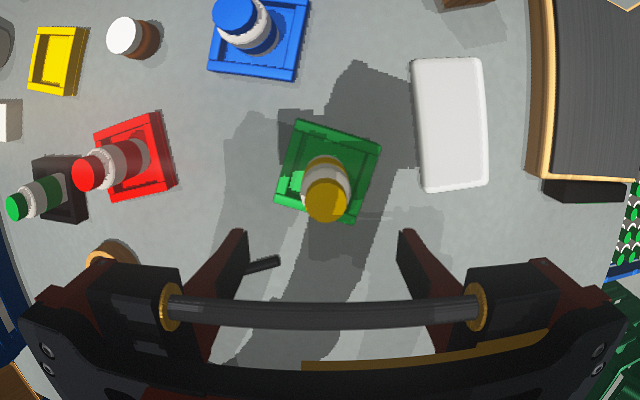

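Green is parked in black and yellow tray is empty. The yellow cap is at (326,200). Gripping yellow.

Call:
send_rows --moves '[[[100,0,0.1,1.5,0],[100,0,0,2.5,0],[100,0,0,2.5,0],[100,0,0,2.5,0],[100,0,0,2.5,0],[100,0,0,1.6,0],[100,0,0,1.0,0],[100,0,0,0.4,0],[100,0,0,0,0],[40,0,0,0,0],[40,0,0,0,0],[40,0,0,0,0],[40,0,0,0,0],[40,0,0,0,0],[40,0,0,0,0],[40,0,0,0,0],[40,0,0,0,0],[40,0,0,0,0],[40,0,0,0,0]]]'

```text
time: 32.78
position: [0.455, -0.2252, 0.0559]
tcp_rot: [180.0, -0.0, -0.0]
wrist_force: [-0.1, -0.3, 3.5]
opening: 0.0479
```

Call:
send_rows --moves '[[[40,0,0,-0.8,0],[40,0,0,-2,0],[40,0,0,-2.5,0],[40,0,0,-2.5,0],[40,0,0,-2.5,0],[40,0,0,-2.5,0],[40,0,0,-2.0,0],[40,0,0,0,0],[40,0,0,0,0]]]'

```text
time: 33.53
position: [0.4551, -0.225, 0.2044]
tcp_rot: [180.0, -0.1, 0.0]
wrist_force: [-0.6, 0.0, -1.3]
opening: 0.0476
```

Call:
send_rows --moves '[[[40,0.5,-1.1,0,0],[40,1.1,-2.35,0,0],[40,1.1,-2.35,0,0],[40,1.1,-2.35,0,0],[40,1.1,-2.35,0,0],[40,1.1,-2.35,0,0],[40,1.1,-2.35,0,0],[40,1.1,-2.35,0,0],[40,1.1,-2.35,0,0],[40,1.1,-2.35,0,0],[40,1.1,-2.35,0,0],[40,1.1,-2.35,0,0],[40,1.1,-2.35,0,0],[40,1.1,-2.35,0,0],[40,1.1,-2.35,0,0],[40,1.1,-2.35,0,0],[40,0.9,-2.0,0,0],[40,0.4,-1.05,0,0],[40,0,0,0,0],[40,0,0,0,0]]]'

```text
time: 35.2
position: [0.637, 0.1685, 0.202]
tcp_rot: [179.9, 0.1, 0.0]
wrist_force: [0.4, -0.4, -2.0]
opening: 0.0473
```

```bash
python3 w.py 10 wrist
```

```text
[0.63701973 0.16847636 0.20203476] [1.79935402e+02 1.48899869e-01 4.02254547e-02]
```

View pics/wrist_10.png

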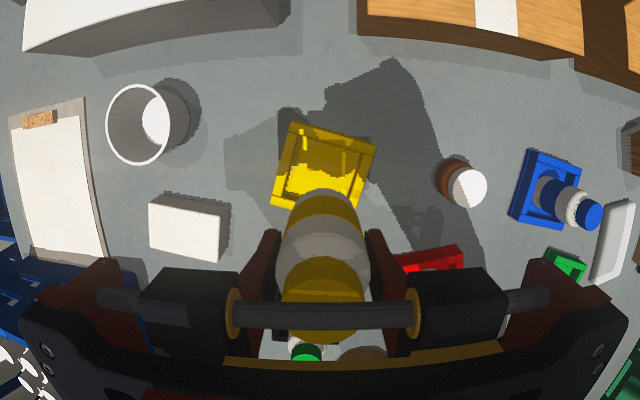

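Yellow is held over the yellow tray. Lowering (about 14.8 cm in all).

Call:
send_rows --moves '[[[40,0,0,1.5,0],[40,0,0,2.5,0],[40,0,0,2.5,0],[40,0,0,2.5,0],[40,0,0,2.3,0],[40,0,0,1.4,0],[40,0,0,0.8,0],[40,0,0,0.4,0],[40,0,0,0.3,0],[40,0,0,0.1,0],[40,0,0,0.1,0],[40,0,0,0.1,0],[40,0,0,0,0],[40,0,0,0,0]]]'

```text
time: 36.42
position: [0.6382, 0.1691, 0.0591]
tcp_rot: [-180.0, -0.0, 0.0]
wrist_force: [0.2, -0.1, -0.7]
opening: 0.0476
```

Call:
send_rows --moves '[[[40,0,0,0.1,0],[40,0,0,0.1,0],[40,0,0,0.1,0],[40,0,0,0,0],[40,0,0,0,0]]]'

```text
time: 36.83
position: [0.6381, 0.169, 0.0559]
tcp_rot: [-180.0, -0.0, -0.0]
wrist_force: [-0.7, -0.9, 1.0]
opening: 0.048
```

Call:
send_rows --moves '[[[55,0,0,0,0],[62,0,0,0,0],[70,0,0,0,0],[80,0,0,0,0],[90,0,0,0,0],[100,0,0,0,0],[100,0,0,0,0],[100,0,0,-1,0],[100,0,0,-2.5,0],[100,0,0,-3,0],[100,0,0,-3,0],[100,0,0,-3,0],[100,0,0,-2,0],[100,0,0,0,0]]]'

```text
time: 38.0
position: [0.6402, 0.17, 0.2071]
tcp_rot: [-179.9, -0.5, -0.0]
wrist_force: [0.4, 0.7, 0.2]
opening: 0.0877
```

Call:
send_rows --moves '[[[100,-1.2,-0.1,0,0],[100,-2.5,-0.3,0,0],[100,-2.5,-0.3,0,0],[100,-2.5,-0.3,0,0],[100,-2.5,-0.3,0,0],[100,-2.5,-0.3,0,0],[100,-2.5,-0.3,0,0],[100,-2.0,0,0,0],[100,-1.3,0,0,0],[100,0,0,0,0],[100,0,0,0,0]]]'

```text
time: 38.92
position: [0.443, 0.1879, 0.2011]
tcp_rot: [180.0, -0.1, 0.0]
wrist_force: [0.3, 0.8, -0.2]
opening: 0.0882
```

```bash
python3 w.py 11 wrist
```

```text
[0.44295206 0.18794626 0.20105015] [ 1.79991048e+02 -5.77922940e-02  2.56162078e-02]
```

View pics/wrist_11.png

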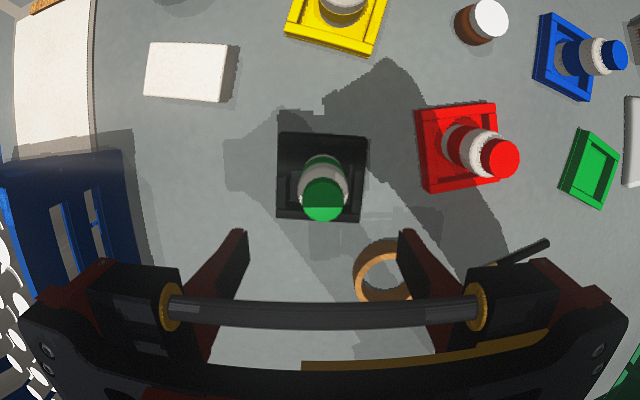

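Green cap at (323,200), centred. Gripping.

Call:
send_rows --moves '[[[100,0,0,1.5,0],[100,0,0,2.5,0],[100,0,0,2.5,0],[100,0,0,2.5,0],[100,0,0,2.5,0],[100,0,0,1.6,0],[100,0,0,1.0,0],[100,0,0,0.4,0],[100,0,0,0,0],[40,0,0,0,0],[40,0,0,0,0],[40,0,0,0,0],[40,0,0,0,0],[40,0,0,0,0],[40,0,0,0,0],[40,0,0,0,0],[40,0,0,0,0],[40,0,0,0,0],[40,0,0,0,0]]]'

```text
time: 40.55
position: [0.4431, 0.188, 0.0559]
tcp_rot: [180.0, -0.0, -0.0]
wrist_force: [-1.4, -0.5, 5.2]
opening: 0.0476
```

Call:
send_rows --moves '[[[40,0,0,-0.8,0],[40,0,0,-2,0],[40,0,0,-2.5,0],[40,0,0,-2.5,0],[40,0,0,-2.5,0],[40,0,0,-2.5,0],[40,0,0,-2.2,0],[40,0,0,-1,0],[40,0,0,0,0]]]'

```text
time: 41.3
position: [0.4438, 0.1885, 0.2177]
tcp_rot: [-179.9, -0.2, -0.0]
wrist_force: [1.2, 0.4, -2.4]
opening: 0.0478
```

Call:
send_rows --moves '[[[40,0.1,1.2,0,0],[40,0.1,2.4,0,0],[40,0.1,2.4,0,0],[40,0.1,2.4,0,0],[40,0.1,2.4,0,0],[40,0.1,2.4,0,0],[40,0.1,2.4,0,0],[40,0.1,2.4,0,0],[40,0.1,2.4,0,0],[40,0.1,2.4,0,0],[40,0.1,2.4,0,0],[40,0.1,2.4,0,0],[40,0.1,2.4,0,0],[40,0.1,2.4,0,0],[40,0.1,2.4,0,0],[40,0.1,2.4,0,0],[40,0.1,2.2,0,0],[40,0,1.2,0,0],[40,0,0.6,0,0],[40,0,0,0,0]]]'

```text
time: 42.97
position: [0.4592, -0.2246, 0.2145]
tcp_rot: [-180.0, 0.1, -0.1]
wrist_force: [-0.1, 0.7, -1.2]
opening: 0.0481
```

```bash
python3 w.py 12 wrist
```

```text
[ 0.45923808 -0.22455336  0.21453586] [-1.79967167e+02  1.02138899e-01 -9.29638901e-02]
```

View pics/wrist_12.png

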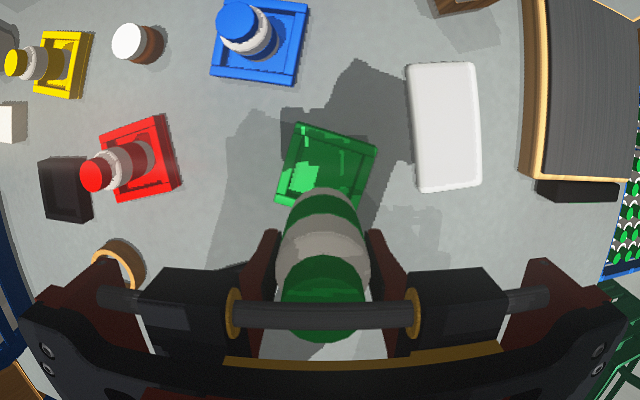

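Green is over the green tray. Lowering.

Call:
send_rows --moves '[[[40,0,0,1.5,0],[40,0,0,2.5,0],[40,0,0,2.5,0],[40,0,0,2.5,0],[40,0,0,2.5,0],[40,0,0,1.8,0],[40,0,0,1.0,0],[40,0,0,0.6,0],[40,0,0,0.4,0],[40,0,0,0.2,0],[40,0,0,0.1,0],[40,0,0,0,0],[40,0,0,0,0]]]'

```text
time: 44.1
position: [0.4604, -0.2242, 0.0604]
tcp_rot: [180.0, -0.1, -0.0]
wrist_force: [-0.3, -0.2, -1.2]
opening: 0.0476
```

Call:
send_rows --moves '[[[40,0,0,0.1,0],[40,0,0,0.1,0],[40,0,0,0.1,0],[40,0,0,0.1,0],[40,0,0,0,0],[40,0,0,0,0]]]'

```text
time: 44.6
position: [0.46, -0.2241, 0.0559]
tcp_rot: [180.0, -0.0, -0.0]
wrist_force: [-2.6, 0.6, 3.5]
opening: 0.0476
```

Call:
send_rows --moves '[[[55,0,0,0,0],[62,0,0,0,0],[70,0,0,0,0],[80,0,0,0,0],[90,0,0,0,0],[100,0,0,0,0],[100,0,0,0,0],[100,0,0,-1,0],[100,0,0,-2.5,0],[100,0,0,-3,0],[100,0,0,-3,0],[100,0,0,-3,0],[100,0,0,-3,0],[100,0,0,-2,0],[100,0,0,0,0]]]'

```text
time: 45.85
position: [0.462, -0.2248, 0.2361]
tcp_rot: [179.8, -0.4, -0.0]
wrist_force: [0.5, 0.2, 0.2]
opening: 0.0879
```

Call:
send_rows --moves '[[[100,-0.6,1.2,0,0],[100,-1.4,2.6,0,0],[100,-1.4,2.6,0,0],[100,-1.4,2.6,0,0],[100,-1.4,2.6,0,0],[100,-1.4,2.6,0,0],[100,-1.4,2.6,0,0],[100,-1.4,2.6,0,0],[100,-1.4,2.6,0,0],[100,-1.4,2.6,0,0],[100,-1.0,1.8,0,0],[100,-0.5,1.0,0,0],[100,0,0,0,0],[100,0,0,0,0]]]'

```text
time: 47.02
position: [0.3132, -0.4973, 0.2303]
tcp_rot: [-179.9, 0.0, -0.0]
wrist_force: [1.3, 0.2, -0.1]
opening: 0.0878
```

```bash
python3 w.py 13 scene top
```

```text
[ 0.31318756 -0.49725943  0.23030766] [-1.79936025e+02  1.46539398e-04 -2.04987173e-02]
```

View pics/scene_13.png

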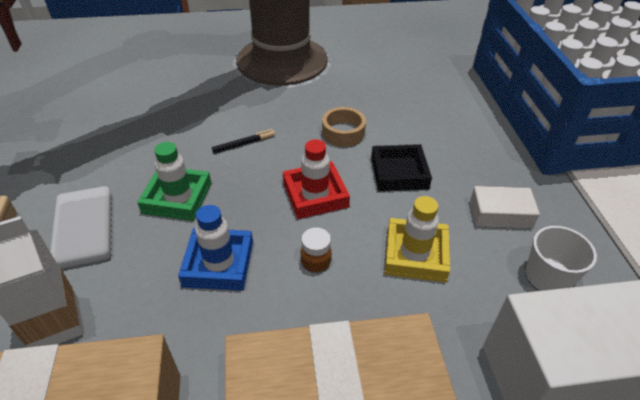

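View pics/top_13.png

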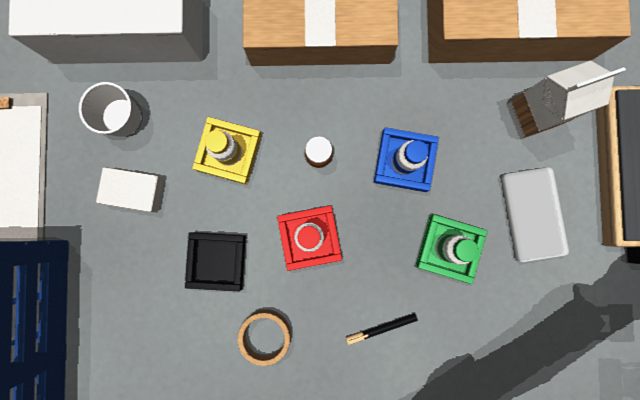

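Both views show all four bottles upright in their own trays, the black tray empty at (215,261) in the top view, and the jar unmoved at (318,150). Handing in.

```bash
python3 -c "
from workcell import *
print(finish_job())"
```

```text
the job is handed in; nothing more can be done
None
```

All four bottles now stand upright in the trays of their own cap colours, released, and the job is handed in. I swapped blue and red through the black tray, then green and yellow, gripping each by the body at 20 N and lowering it to light contact before letting go.

The last scene and top pictures show every bottle in its tray, the black tray empty, and the jar where it started. The arm was backed off with the gripper open at about 47 s. The wrist force stayed around 5 N or less in every reading. In the first measurements, the scene camera disagreed with the top camera by 2–3 px on the caps. The wrist camera agreed with the top camera, so I used that one. No check failed.

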